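Fit the hatch board into the trimmings box

ROBOT

A 6-joint arm with a two-finger parallel gripper is mounted at the origin on the work surface. World frame = base frame: x ahead of the robot, y to its left, z up, the work surface at z = 0. Lengths are in m, angles in rad, forces in N, time in s.
With the tool pointing down it reaches from about 0.275 to 1 m from the base axis. Payload 8.4 kg.
Tool frame: the origin (TCP) lies on the centre line of the jaws, within the pads' length; the fingertips stand 17 mm ahead of it and the grasp point (between the pads) lies 2 mm behind it (bot.tcp_to_tips is the y of the fingertips in the tool frame, in m); y points along the fingers, z is the direction in which the jaws open and shut, and the axes are right-handed (so a half turn about y gives the same grasp; the last joint's range is limited). The gripper opens to 85 mm and grips with 20 to 120 N. Pads are 22 mm wide; open, the fingers measure 114 mm over their backs; the gripper's body (76 mm by 85 mm) begins 54 mm behind the grasp point. The pads swing forward as they close: fully open they stand 13 mm farther back than shut.
Start: joints at [1.247, 0.353, 1.633, -0, 1.155, -0.002], TCP at [0.198, 0.593, 0.248] pointing down, gripper open.
Joint ranges: [-2.63, 2.63], [-0.92, 2.1], [0.06, 2.66], [-1.3, 4.44], [0, 2.69], [-3.02, 3.02]. Speed limits (rad/s): [2.22, 2.22, 2.79, 3.14, 3.14, 3.14].

INTERFACE

Orientations are given as a unit quaternion [x, y, z, w].
In Python, from workcell import bot, hand, kinematics, get_obs, vision, hand_in gives the robot as it stands. The module is installed in compiled form; this text tells all that it offers. Calls block until the motion is done:
- bot.reach(position, orientation): joint-space move of the TCP to a pose.
- bot.servo_line(position, ori=None, velocity=0.15): straight line of the TCP; ori=None keeps the orientation; velocity is the mean speed in m/s.
- bot.goto_joints(angles): joint-space move.
- hand.move_gripper(opening, strength=None): finger opening in m; strength is the grip in N (None keeps the last); returns when the fingers have stopped.
- bot.dwell(seconds).
- kinematics.solve_ik(position, orientation): joint angles nearest the present ones, or None.
- get_obs(): the state.
- vision.read_camera(name): name is "side" or "top" or "wrist"; returns a dict with "frame" (400x640x3 uint8, red, green, blue), "intrinsics" (3x3 intrinsics, pixels), "view" (4x4, takes a point from world to camera coordinates). Camera axes: x right, y down, z forward; pixel columns grow to the right and rows downward; lengths in m; the calibration is good to about 2 mm. A picture is of the moment at which its call begins. There is no depth.
A pose or a line that the arm cannot do raises bot.IKError and nothing moves.
- hand_in(): hands the job in, once; it reports no verdict.
The state is a dict: "time_s": time; "joint_pos": joint angles; "joint_vel": joint speeds; "joint_efforts": joint torques, N m; "position": TCP position; "orientation": TCP orientation; "wrist_force": force on the tool from outside, world axes, zero at the start; "ft_torque": the same for the moment, N m; "gripper_width": finger opening in m.
Only numpy, scipy, OpenCV 4.12 (cv2) and the standard library are available. Lean on these libraries where they do the work, as an engineer would, in place of code of your own. Each camera call takes 0.05 s, during which the arm holds its last target.

TASK

Close the steel trimmings box with the longer of the two plywood boards: take it by its upright grip, tilt it so that one end goes down through the opening and in under the fixed cover strip, then lower the other end until the board lies flat on the ledges inside, grip upward. Keep hold of it until it is down - do not let it drop - and leave the shorter board and the bowl where they are.

Things in the scene. Friction and masses are not known exactly. Their poses are not given: they have to be found in the camera images.
- hatch: longer plywood board, 210 mm along x, 110 along y, 10 thick, 0.17-0.35 kg, same either way round. In its middle an upright wooden grip block, 22 mm along x, 50 along y, its top 85 above the board's underside. Starts flat on the bench. Origin: centre of underside; z up
- trim_box: Fixed steel box 242 (x) x 148 x 75 mm high, inside 230 x 136. Flat cover strip, z 70 to 75, over its -x end (robot side) up to x=-55: opening x -55 to 115, too short for the flat board. Full-width ledges, tops at z=30: x -115 to -65 (below strip) and 75 to 115; floor lower between. Seated board: centre x=y=0, underside z=30, length along x. Origin: underside centre, on bench; z up
- short_board: bystander: a plywood board with the same grip, but only 150 mm long (x), 110 wide, 10 thick; grip top 85 mm above the bench. Origin: centre of the underside
- bowl: bystander: small terracotta bowl standing on the bench, 110 mm across, 50 high. Origin: centre of the underside
There are look-alikes about, which are no part of the job. Leave any black look-alike of the hatch alone.

How it is judged:
At the end, for the whole second after the job is handed in: The longer board lies at rest inside the box on both ledges, grip upward: its centre within 20 mm of the box's centre line each way, its underside within 6 mm of ledge height, level within 0.08 rad, its length along the box within 0.2 rad (x of hatch in the frame of trim_box between -0.02 and 0.02 m and y of hatch in the frame of trim_box between -0.02 and 0.02 m and z of hatch in the frame of trim_box between 0.024 and 0.036 m and angle between hatch's own z axis and vertical below 0.08 rad and angle between the x axis of hatch and the x axis of trim_box, either way round below 0.2 rad and linear speed of hatch below 0.02 m/s); the robot touches nothing.
It fails at once if the long board is let go while still steeply tilted (over 0.26 rad) (angle between hatch's own z axis and vertical above 0.26 rad and contact force between the fingers and hatch below 0.2 N).
It fails at once if the shorter board is moved by more than 25 mm (distance of short_board from where it was at the start of the episode above 0.025 m).
It fails at once if the bowl is moved by more than 25 mm (distance of bowl from where it was at the start of the episode above 0.025 m).
It also fails if it takes over 45 s, if anything falls off the work surface, if the arm or the gripper's body presses on something with over 40 N, if the wrist force passes 120 N, or if a joint passes its speed limit or range.

## Working session

There is one attempt and no reset: what is moved stays moved. The work goes in short steps, each a Python script; the robot and the scene stay as the last script left them, time stands still between calls to the robot, and variables do not carry over. Pictures are saved under pics/ and viewed, and the job is handed in when it is done.

```bash
mkdir -p pics; ls; python3 - <<'E'
from workcell import bot, hand, kinematics, get_obs, vision
import cv2, numpy as np
o=get_obs(); print(o['time_s'],o['position'],o['orientation'],o['gripper_width'])
for n in ['top','side','wrist']:
    c=vision.read_camera(n); cv2.imwrite(f'pics/{n}0.png',c['frame'][:,:,::-1])
    np.savez(f'{n}0.npz',**c); print(n,np.round(c['intrinsics'],1).tolist(),np.round(c['view'],3).tolist())
E
```

```text
pics
0.0 [0.19752885 0.59249182 0.24754923] [ 0.69846264 -0.11335937  0.1132067  -0.69748394] 0.08534251013781842
top [[507.8, 0.0, 325.5], [0.0, 507.8, 204.7], [0.0, 0.0, 1.0]] [[0.011, -1.0, 0.013, -0.126], [-0.981, -0.014, -0.192, 0.513], [0.192, -0.01, -0.981, 1.152], [0.0, 0.0, 0.0, 1.0]]
side [[458.8, 0.0, 310.3], [0.0, 458.8, 197.1], [0.0, 0.0, 1.0]] [[0.963, -0.269, -0.01, -0.521], [-0.19, -0.653, -0.733, 0.049], [0.191, 0.708, -0.68, 1.187], [0.0, 0.0, 0.0, 1.0]]
wrist [[331.6, 0.0, 321.4], [0.0, 331.6, 200.0], [0.0, 0.0, 1.0]] [[0.316, 0.949, -0.001, -0.625], [0.916, -0.305, 0.261, -0.032], [0.248, -0.084, -0.965, 0.379], [0.0, 0.0, 0.0, 1.0]]
```

View pics/top0.png

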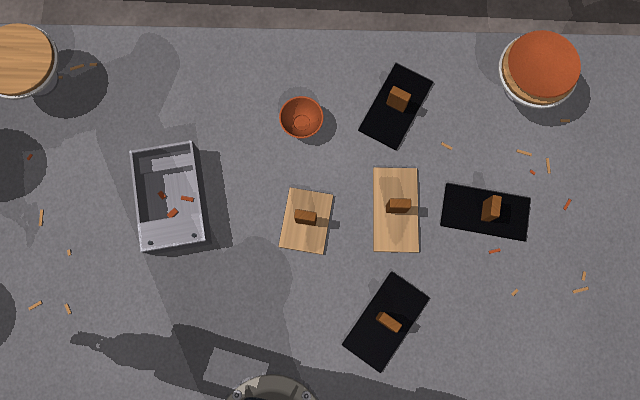

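View pics/side0.png

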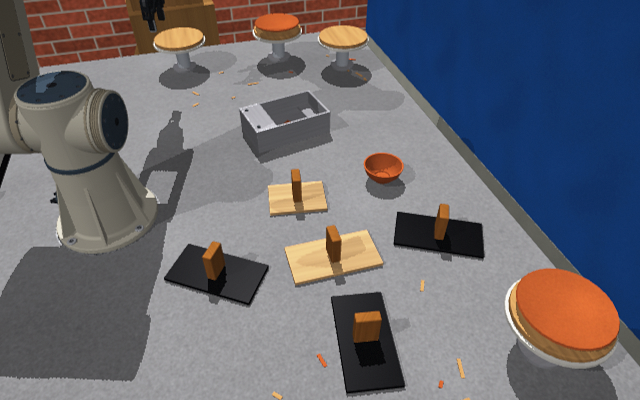

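Candidates in the top view:
- Long plywood board at (397,210).
- Short plywood board at (306,222).
- Black look-alikes at (396,107), (486,212) and (387,322).

I choose the longer plywood board at (397,210). The box is at (170,197), with its cover strip at the bottom (172,235), towards the robot. The bowl is at (301,118).

```bash
cat > h.py <<'E'
import numpy as np, cv2
def ray(c,uv,z):
    K=c['intrinsics'];V=c['view'];R=V[:3,:3];t=V[:3,3]
    o=-R.T@t; d=R.T@np.linalg.solve(K,np.array([uv[0],uv[1],1.]))
    return o+d*(z-o[2])/d[2]
def proj(c,p):
    q=c['view'][:3,:3]@np.asarray(p)+c['view'][:3,3]; q=c['intrinsics']@q; return q[:2]/q[2]
def box(mask,minA=300):
    cs,_=cv2.findContours(mask,cv2.RETR_EXTERNAL,cv2.CHAIN_APPROX_NONE)
    return [c for c in cs if cv2.contourArea(c)>minA]
E
python3 - <<'E'
from h import *
for n in ['top','side']:
    c=dict(np.load(n+'0.npz')); f=c['frame']; hsv=cv2.cvtColor(f,cv2.COLOR_RGB2HSV)
    m=cv2.inRange(hsv,(8,60,60),(25,255,255)); m=cv2.morphologyEx(m,cv2.MORPH_CLOSE,np.ones((3,3)))
    for ct in box(m,800):
        ap=cv2.approxPolyDP(ct,4,True)[:,0]; M=ct.mean(0)[0]
        r=cv2.minAreaRect(ct); b=cv2.boxPoints(r)
        P=np.array([ray(c,q,0.01)[:2] for q in b])
        print(n,M.round(),cv2.contourArea(ct),'px',b.round(0).tolist(),'w',P.round(3).tolist(),'len',np.linalg.norm(np.diff(P,axis=0),axis=1).round(3),'ctr',P.mean(0).round(3))
        print('  approx',ap.tolist())
c=dict(np.load('top0.npz')); f=c['frame'][:,:,::-1]
a=cv2.resize(f[130:260,115:245],(600,600),interpolation=cv2.INTER_CUBIC)
cv2.imwrite('pics/boxcrop.png',a)
a=cv2.resize(f[150:270,270:430],(800,600),interpolation=cv2.INTER_CUBIC)
cv2.imwrite('pics/boardcrop.png',a)
E
```

```text
top [306. 221.] 2649.5 px [[278.0, 247.0], [288.0, 186.0], [333.0, 194.0], [323.0, 255.0]] w [[0.417, -0.006], [0.567, -0.028], [0.549, -0.138], [0.4, -0.114]] len [0.151 0.112 0.151] ctr [ 0.483 -0.071]
  approx [[290, 187], [278, 246], [322, 254], [332, 194]]
top [395. 210.] 3673.5 px [[373.0, 252.0], [373.0, 167.0], [418.0, 167.0], [418.0, 252.0]] w [[0.408, -0.235], [0.619, -0.237], [0.621, -0.349], [0.409, -0.344]] len [0.212 0.112 0.212] ctr [ 0.514 -0.291]
  approx [[374, 167], [373, 250], [417, 252], [416, 168]]
top [301. 117.] 1405.0 px [[271.0, 117.0], [301.0, 87.0], [331.0, 117.0], [301.0, 147.0]] w [[0.746, 0.021], [0.829, -0.053], [0.749, -0.131], [0.668, -0.057]] len [0.111 0.111 0.11 ] ctr [ 0.748 -0.055]
  approx [[291, 98], [279, 113], [282, 128], [296, 137], [316, 132], [323, 117], [319, 105], [309, 97]]
top [541.  67.] 4476.0 px [[488.0, 68.0], [542.0, 14.0], [594.0, 66.0], [540.0, 120.0]] w [[0.891, -0.536], [1.048, -0.688], [0.899, -0.816], [0.748, -0.665]] len [0.219 0.197 0.214] ctr [ 0.897 -0.676]
  approx [[536, 30], [508, 47], [502, 72], [517, 96], [547, 104
[... 2042 characters left out ...]
], [234, 35], [234, 41], [236, 33], [247, 31], [255, 38], [286, 39], [301, 25], [306, 32], [307, 24], [336, 20], [339, 25], [320, 31], [323, 44], [355, 47], [367, 36], [364, 27], [340, 24], [365, 16], [325, 22], [323, 11], [329, 10], [306, 11], [304, 3], [309, 0], [259, 5], [248, 0], [236, 8], [304, 1], [301, 12], [268, 11], [253, 19], [233, 19], [232, 8], [215, 8], [212, 0], [165, 0], [165, 19], [159, 21], [155, 13], [156, 32], [150, 32], [142, 19], [138, 0], [115, 7], [103, 0], [104, 6], [95, 9], [127, 8], [127, 18], [113, 21], [129, 20], [133, 32], [115, 33], [110, 24], [113, 34], [72, 37], [70, 26], [46, 27], [42, 16], [83, 11], [87, 22], [74, 26], [109, 22], [90, 22], [86, 11], [93, 8]]
```

View pics/boxcrop.png

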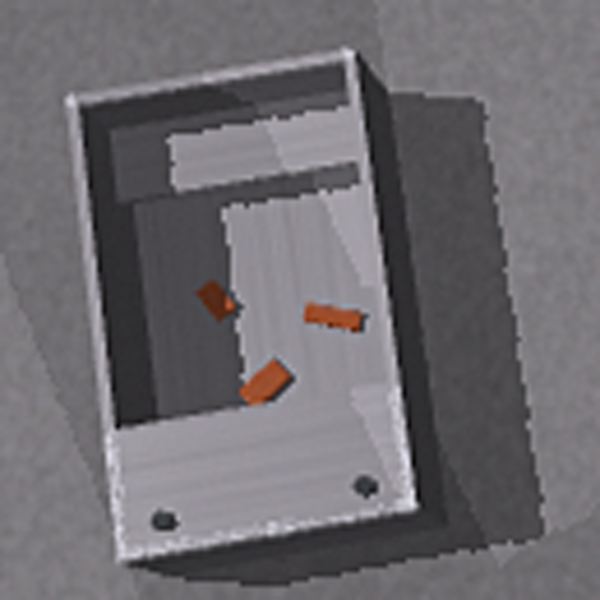

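View pics/boardcrop.png

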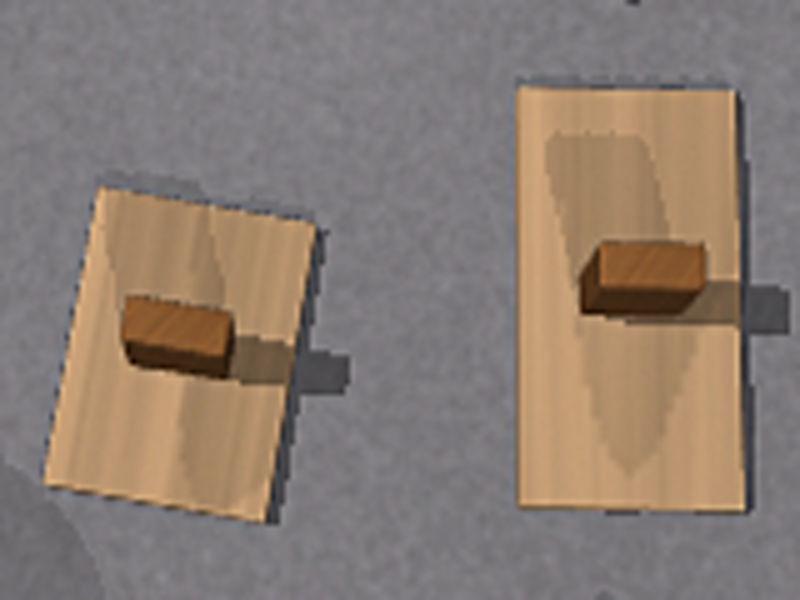

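The crop confirms the long board: its corners are about (373.5,167.5), (417.3,168), (419,252) and (373.8,251.5), and its grip's long side runs across the board. The box's strip is at the bottom, robot side. Next I measure both by casting rays onto the known planes.

```bash
python3 - <<'E'
from h import *
c=dict(np.load('top0.npz')); s=dict(np.load('side0.npz'))
def conv(L,k,o): return [((u+.5)/k-.5+o[0],(v+.5)/k-.5+o[1]) for u,v in L]
def rep(name,px,z):
    P=np.array([ray(c,q,z)[:2] for q in px]); d=[np.linalg.norm(P[i]-P[(i+1)%4]) for i in range(4)]
    ax=(P[0]+P[1]-P[2]-P[3]); print(name,P.round(4).tolist(),'len',np.round(d,4),'ctr',P.mean(0).round(4),'yaw',np.degrees(np.arctan2(ax[1],ax[0])).round(2))
rep('rim',conv([(67,98),(352,50),(415,510),(122,562)],600/130,(115,130)),.075)
rep('board',conv([(518,88),(738,90),(746,511),(519,507)],5,(270,150)),.01)
rep('grip',conv([(600,242),(706,243),(700,290),(597,289)],5,(270,150)),.085)
f=s['frame'][:,:,::-1]
cv2.imwrite('pics/sbox.png',cv2.resize(f[80:160,230:340],(800,582),interpolation=cv2.INTER_CUBIC))
cv2.imwrite('pics/sboard.png',cv2.resize(f[215:295,275:395],(800,533),interpolation=cv2.INTER_CUBIC))
E
```

```text
rim [[0.6322, 0.3454], [0.66, 0.2019], [0.4232, 0.1561], [0.3956, 0.2982]] len [0.1461 0.2413 0.1447 0.2412] ctr [0.5278 0.2504] yaw 11.1
board [[0.6188, -0.2372], [0.6194, -0.347], [0.4094, -0.346], [0.41, -0.2363]] len [0.1097 0.21   0.1096 0.2088] ctr [ 0.5144 -0.2916] yaw -0.26
grip [[0.5252, -0.2666], [0.5254, -0.3157], [0.5033, -0.3125], [0.5031, -0.265]] len [0.0491 0.0224 0.0475 0.0222] ctr [ 0.5142 -0.2899] yaw -6.31
```

View pics/sbox.png

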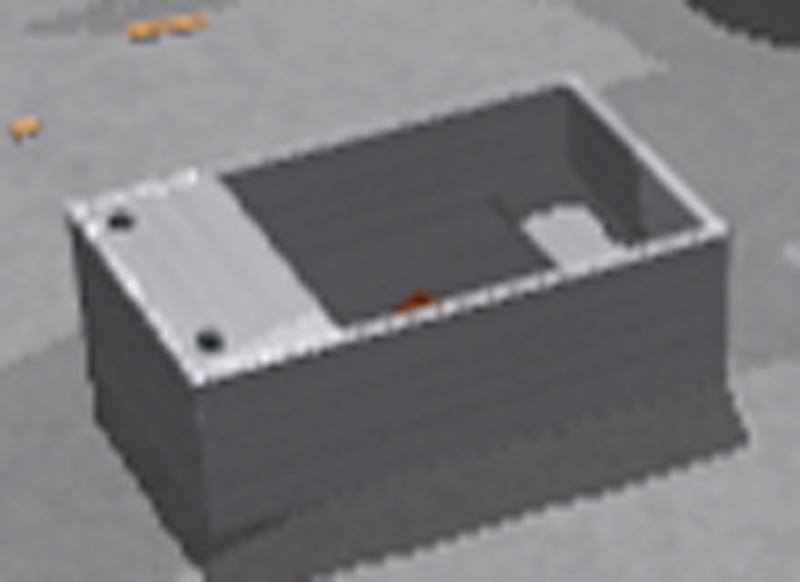

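View pics/sboard.png

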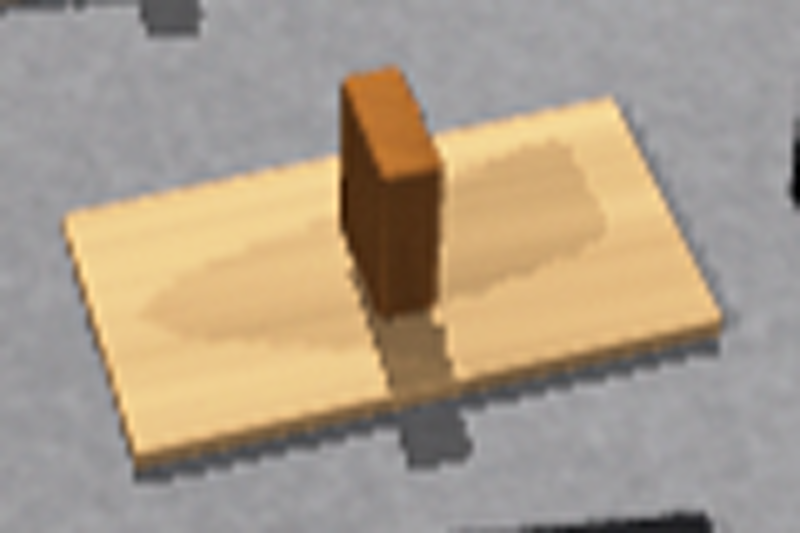

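```bash
cat >> h.py <<'E'
from scipy.spatial.transform import Rotation as Rn
def boardR(yaw,th=0.): # board frame: +x end up by th
    return Rn.from_euler('ZY',[yaw,-th])
def toolq(Rb,flip):
    s=-1 if flip else 1
    M=Rb.as_matrix(); y=-M[:,2]; z=s*M[:,0]; x=np.cross(y,z)
    return Rn.from_matrix(np.c_[x,y,z]).as_quat()
GH=0.063  # TCP height above board underside when gripped (grasp point 65)
def tcp(pos,yaw,th,flip,g=(0,0,GH)):
    Rb=boardR(yaw,th); return np.asarray(pos)+Rb.apply(g), toolq(Rb,flip)
E
python3 - <<'E'
from h import *
from workcell import kinematics
c=dict(np.load('side0.npz'))
def conv(L,k,o): return [((u+.5)/k-.5+o[0],(v+.5)/k-.5+o[1]) for u,v in L]
def rep(name,px,z):
    P=np.array([ray(c,q,z)[:2] for q in px]); d=[np.linalg.norm(P[i]-P[(i+1)%4]) for i in range(4)]
    ax=(P[1]+P[2]-P[0]-P[3]); print(name,P.round(4).tolist(),'len',np.round(d,4),'ctr',P.mean(0).round(4),'yaw',np.degrees(np.arctan2(ax[1],ax[0])).round(2))
rep('rim',conv([(70,210),(572,78),(728,232),(198,382)],800/110,(230,80)),.075)
rep('board',conv([(65,215),(612,97),(722,325),(135,460)],800/120,(275,215)),.01)
B=np.array([.528,.2505,0]); yb=np.radians(11.)
for f in (0,1):
    for nm,p,y,t in [('grasp',(.5142,-.2905,0),-.0045,0),('lift',(.5142,-.2905,.2),-.0045,0),('over',B+[0,0,.2],yb,0.3),('seat',B+[0,0,.03],yb,0)]:
        q=kinematics.solve_ik(*tcp(p,y,t,f)); print(f,nm,None if q is None else np.round(q,2))
E
```

```text
rim [[0.3959, 0.2973], [0.6303, 0.3428], [0.6595, 0.2014], [0.4246, 0.1562]] len [0.2388 0.1444 0.2392 0.144 ] ctr [0.5276 0.2494] yaw 10.93
board [[0.4111, -0.236], [0.6188, -0.2361], [0.6171, -0.3472], [0.409, -0.3466]] len [0.2077 0.1111 0.2081 0.1106] ctr [ 0.514  -0.2915] yaw -0.09
0 grasp [-0.52  0.53  1.84 -0.    0.77 -0.51]
0 lift [-0.52  0.29  1.69 -0.    1.16 -0.51]
0 over [ 0.5   0.12  1.95 -0.13  0.79  0.38]
0 seat [0.44 0.48 1.84 0.   0.82 0.25]
1 grasp [-0.52  0.53  1.84 -0.    0.77  2.63]
1 lift [-0.52  0.29  1.69 -0.    1.16  2.63]
1 over [ 0.5   0.12  1.95 -0.13  0.79 -2.76]
1 seat [ 0.44  0.48  1.84 -0.    0.82 -2.89]
```

Both views agree: the board is at (0.514,-0.291) with yaw about -0.2°, the box at (0.5277,0.250) with yaw 11.0°, and the sizes match within 3 mm. Now I grasp the grip across its 22 mm.

```bash
python3 - <<'E'
from h import *
from workcell import bot,hand,get_obs,vision
b=np.array([.5142,-.291,0]); y=-.003
p,q=tcp(b+[0,0,.12],y,0,0)
bot.reach(p,q); 
p,q=tcp(b,y,0,0); bot.servo_line(p,velocity=.12)
o=get_obs(); print(o['time_s'],o['position'],o['wrist_force'])
hand.move_gripper(0.015,70)
o=get_obs(); print(o['time_s'],o['gripper_width'],o['wrist_force'].round(2) if hasattr(o['wrist_force'],'round') else o['wrist_force'])
for n in ['side','wrist']:
    c=vision.read_camera(n); cv2.imwrite(f'pics/{n}1.png',c['frame'][:,:,::-1])
E
```

```text
4.5833 [ 0.51469218 -0.29130503  0.06370268] [-0.14175141  0.42397317 -0.33094744]
5.1833 0.02145858096259571 [-0.31  0.97  4.82]
```

View pics/side1.png

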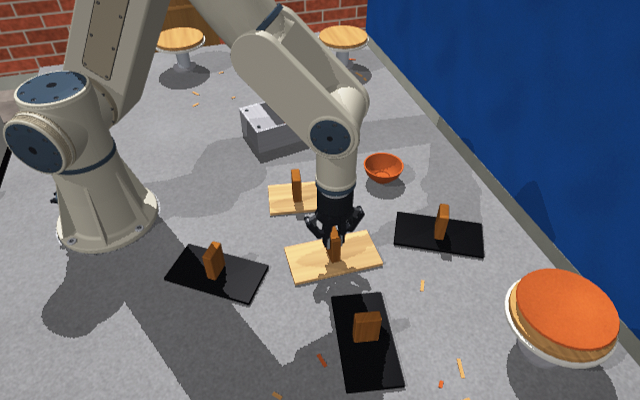

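View pics/wrist1.png

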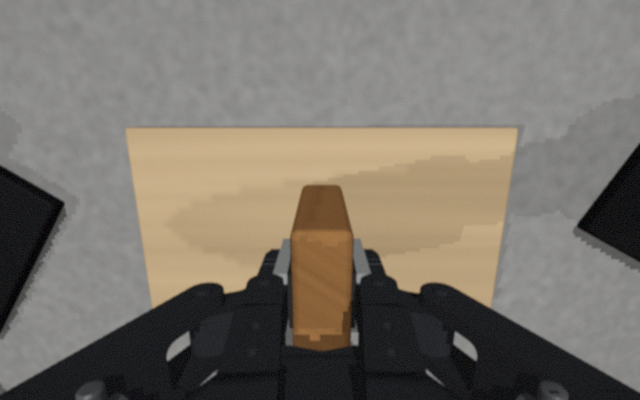

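Width is 21.5 mm, and the pads sit squarely on both faces of the grip at wrist (322,280). Now I lift, carry and tilt above the box.

```bash
cat >> h.py <<'E'
G=(0,0,.0637)
BX=np.array([.5277,.2500,0]); BY=np.radians(11.0)
def pose(xl,zl,th,yo=0.,BX=BX,BY=BY):
    x=xl+.105*np.cos(th); z=zl+.105*np.sin(th)
    return tcp(BX+np.array([x*np.cos(BY)-yo*np.sin(BY),x*np.sin(BY)+yo*np.cos(BY),z]),BY,th,0,G)
E
python3 - <<'E'
from h import *
from workcell import bot,hand,get_obs,vision
o=get_obs(); p=np.array(o['position']); bot.servo_line(p+[0,0,.19],velocity=.15)
o=get_obs(); print(o['time_s'],o['gripper_width'],np.round(o['wrist_force'],2),np.round(o['ft_torque'],2))
bot.reach(*pose(-.045,.16,.30))
bot.dwell(.2)
o=get_obs(); print(o['time_s'],o['gripper_width'],np.round(o['wrist_force'],2),np.round(o['ft_torque'],2))
print(o['position'],pose(-.045,.16,.30)[0])
for n in ['side','top','wrist']:
    c=vision.read_camera(n); cv2.imwrite(f'pics/{n}2.png',c['frame'][:,:,::-1]); np.savez(f'{n}2.npz',**c)
E
```

```text
6.7 0.02110625078729147 [-0.25 -0.21 -2.11] [ 0.02 -0.05  0.01]
8.8833 0.021207211974590797 [ 1.08  0.51 -2.86] [-0.08  0.33 -0.05]
[0.56383399 0.25626864 0.2518543 ] [0.56351535 0.2569618  0.25188456]
```

View pics/side2.png

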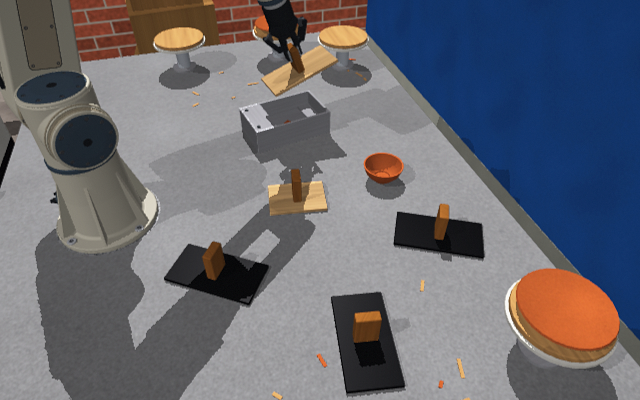

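View pics/top2.png

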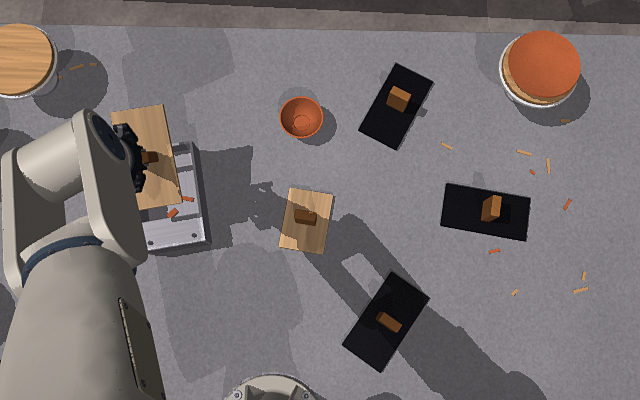

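View pics/wrist2.png

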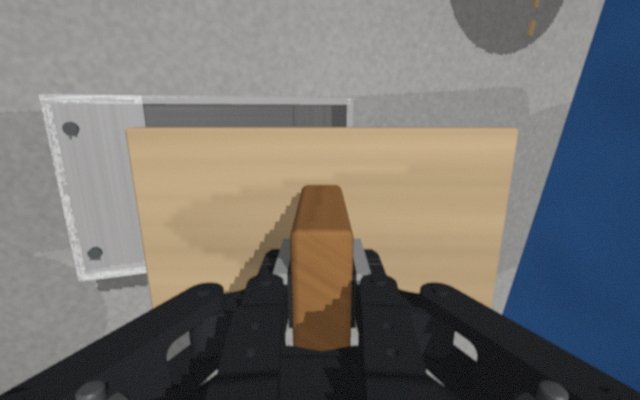

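The board is held with +x end up and the low end robot-side, about (272,93) in the side view. It has not shifted in the hand, since the wrist view is the same as before. I check its corners against the expected pose in crops.

```bash
python3 - <<'E'
from h import *
from workcell import get_obs
o=get_obs(); R=Rn.from_quat(o['orientation']).as_matrix()
Rb=np.c_[R[:,2],np.cross(-R[:,1],R[:,2]),-R[:,1]]; p0=np.array(o['position'])-Rb@np.array(G)
cs=[(sx*.105,sy*.055,.01) for sx,sy in [(-1,1),(1,1),(1,-1),(-1,-1)]]
for n,(u0,v0,w,h) in {'side':(255,35,90,60),'top':(105,95,90,120)}.items():
    c=dict(np.load(n+'2.npz')); k=min(800/w,600/h)
    im=cv2.resize(c['frame'][v0:v0+h,u0:u0+w,::-1],None,fx=k,fy=k,interpolation=cv2.INTER_CUBIC)
    for q in cs:
        uv=proj(c,p0+Rb@np.array(q)); print(n,q,uv.round(1)); a=((uv-[u0,v0]+.5)*k-.5).astype(int); cv2.circle(im,tuple(int(x) for x in a),3,(255,0,255),-1)
    cv2.imwrite(f'pics/{n}2c.png',im)
E
```

```text
side (-0.105, 0.055, 0.01) [260.4  77.7]
side (0.105, 0.055, 0.01) [320.2  44.1]
side (0.105, -0.055, 0.01) [337.8  58.9]
side (-0.105, -0.055, 0.01) [275.   94.6]
top (-0.105, 0.055, 0.01) [130.3 211.6]
top (0.105, 0.055, 0.01) [108.9 112.2]
top (0.105, -0.055, 0.01) [162.1 103.5]
top (-0.105, -0.055, 0.01) [182.2 202.5]
```

View pics/side2c.png

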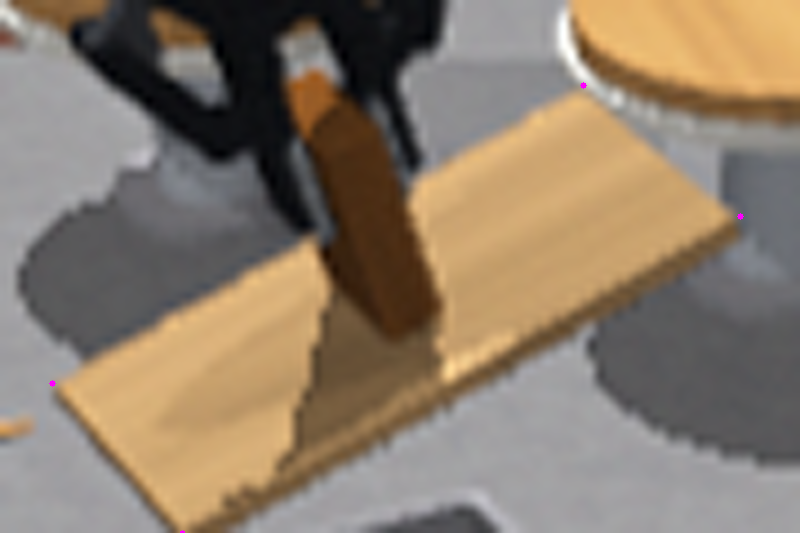

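View pics/top2c.png

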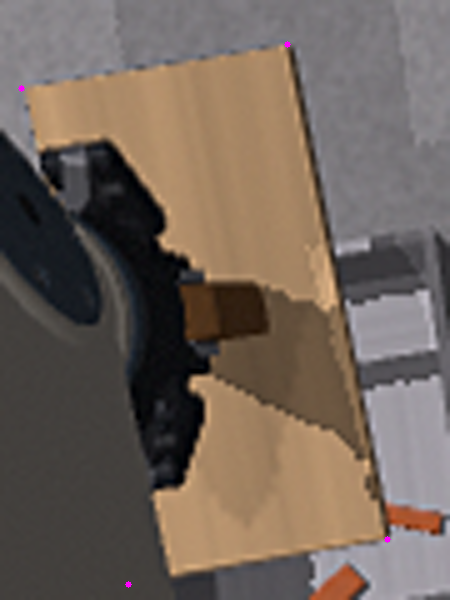

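The predicted corners agree with the picture to about 1 px. Now the insertion: straight down, then slide under the strip, watching the forces.

```bash
python3 - <<'E'
from h import *
from workcell import bot,hand,get_obs,vision
f0=np.array(get_obs()['wrist_force'])
def go(xl,zl,th,v):
    bot.servo_line(*pose(xl,zl,th),velocity=v)
    o=get_obs(); e=np.array(o['position'])-pose(xl,zl,th)[0]
    df=np.array(o['wrist_force'])-f0
    print((xl,zl,round(th,3)),round(o['time_s'],2),'df',df.round(1),'err',(e*1000).round(1),round(o['gripper_width'],4)); return np.linalg.norm(df)
for a in [(-.042,.09,.3,.12),(-.042,.06,.3,.06),(-.042,.037,.3,.05),(-.065,.037,.3,.05),(-.09,.037,.3,.05),(-.106,.037,.3,.04)]:
    if go(*a)>8: print('stop'); break
for n in ['side','top','wrist']:
    c=vision.read_camera(n); cv2.imwrite(f'pics/{n}3.png',c['frame'][:,:,::-1]); np.savez(f'{n}3.npz',**c)
f=cv2.imread('pics/side3.png')[40:160,220:380]; cv2.imwrite('pics/side3c.png',cv2.resize(f,(800,600),interpolation=cv2.INTER_CUBIC))
E
```

```text
(-0.042, 0.09, 0.3) 9.77 df [ 0.4  0.9 -0.2] err [0.4 0.2 0.6] 0.0211
(-0.042, 0.06, 0.3) 10.42 df [-0.5  1.1  0.8] err [ 0.   0.  -0.2] 0.0216
(-0.042, 0.037, 0.3) 11.03 df [0.4 0.9 0.8] err [-0.  -0.  -0.2] 0.021
(-0.065, 0.037, 0.3) 11.63 df [-1.  -0.7  0. ] err [0.1 0.1 0.3] 0.0209
(-0.09, 0.037, 0.3) 12.28 df [0.5 1.  0.6] err [0.1 0.2 0.2] 0.021
(-0.106, 0.037, 0.3) 12.83 df [-0.1 -0.1  0.6] err [-0.   0.1  0.1] 0.0214
```

View pics/side3c.png

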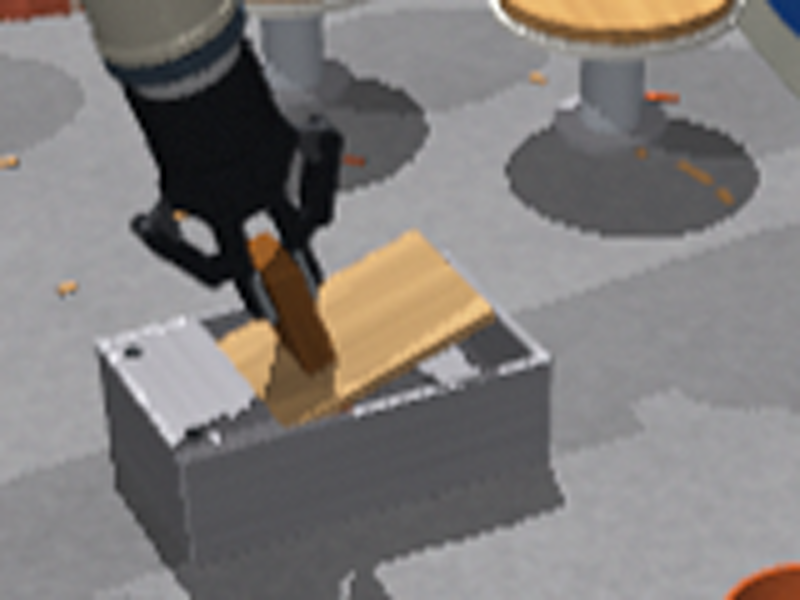

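View pics/wrist3.png

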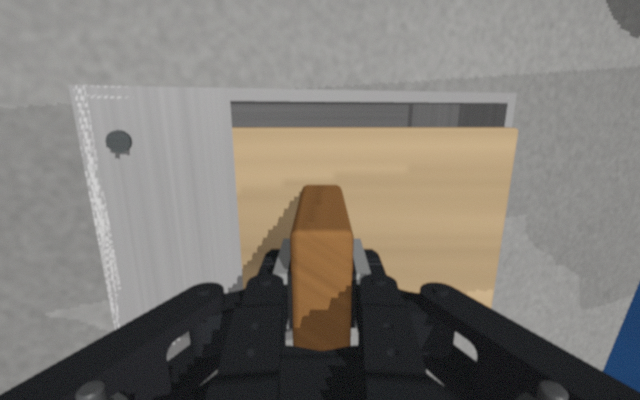

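The low end is under the strip (the board disappears at the strip edge, wrist (235,128)-(240,290)). The high end clears the end wall and the forces are negligible. Now I lower the other end, then seat the board, stopping on contact.

```bash
python3 - <<'E'
from h import *
from workcell import bot,hand,get_obs,vision
f0=np.array(get_obs()['wrist_force'])
def go(xl,zl,th,v):
    bot.servo_line(*pose(xl,zl,th),velocity=v)
    o=get_obs(); e=np.array(o['position'])-pose(xl,zl,th)[0]
    df=np.array(o['wrist_force'])-f0
    print((xl,round(zl,4),round(th,3)),round(o['time_s'],2),'df',df.round(1),'err',(e*1000).round(1),round(o['gripper_width'],4)); return df
ok=True
for th in [.24,.18,.12,.06,0.]:
    d=go(-.1055,.036,th,.025)
    if np.linalg.norm(d)>8: print('stop'); ok=False; break
if ok:
  for z in [.034,.0325,.0315,.0305,.030,.0295,.029,.0285]:
    d=go(-.1055,z,0,.01)
    if d[2]>4: print('contact'); break
for n in ['side','top','wrist']:
    c=vision.read_camera(n); cv2.imwrite(f'pics/{n}4.png',c['frame'][:,:,::-1]); np.savez(f'{n}4.npz',**c)
f=cv2.imread('pics/side4.png')[40:160,220:380]; cv2.imwrite('pics/side4c.png',cv2.resize(f,(800,600),interpolation=cv2.INTER_CUBIC))
E
```

```text
(-0.1055, 0.036, 0.24) 13.47 df [-0.6  0.8 -0.3] err [ 0.1 -0.1 -0.2] 0.0215
(-0.1055, 0.036, 0.18) 13.91 df [-0.4  0.3  0.2] err [-0.1 -0.1 -0.1] 0.0212
(-0.1055, 0.036, 0.12) 14.35 df [ 0.1 -0.6  0.7] err [-0.1 -0.1 -0.1] 0.0212
(-0.1055, 0.036, 0.06) 14.79 df [-0.8  0.9  0.8] err [-0.1 -0.1 -0.1] 0.0211
(-0.1055, 0.036, 0.0) 15.23 df [-0.2  0.5  0.2] err [-0.1 -0.1 -0.1] 0.0212
(-0.1055, 0.034, 0) 15.58 df [-0.6  0.3  0. ] err [-0.2 -0.1  0. ] 0.0216
(-0.1055, 0.0325, 0) 15.88 df [-0.3  0.2  0.7] err [-0.1 -0.  -0.1] 0.0213
(-0.1055, 0.0315, 0) 16.13 df [-0.6  0.3  0.6] err [-0.  -0.  -0.1] 0.0214
(-0.1055, 0.0305, 0) 16.38 df [-0.6 -0.3  0.9] err [-0.1 -0.  -0.1] 0.0212
(-0.1055, 0.03, 0) 16.63 df [-0.4 -0.4  1.4] err [-0. -0. -0.] 0.0211
(-0.1055, 0.0295, 0) 16.88 df [-1.4 -0.   3.3] err [0.1 0.  0.2] 0.021
(-0.1055, 0.029, 0) 17.13 df [-2.7 -0.5 10. ] err [0.1 0.  0.7] 0.0213
contact
```

View pics/side4c.png

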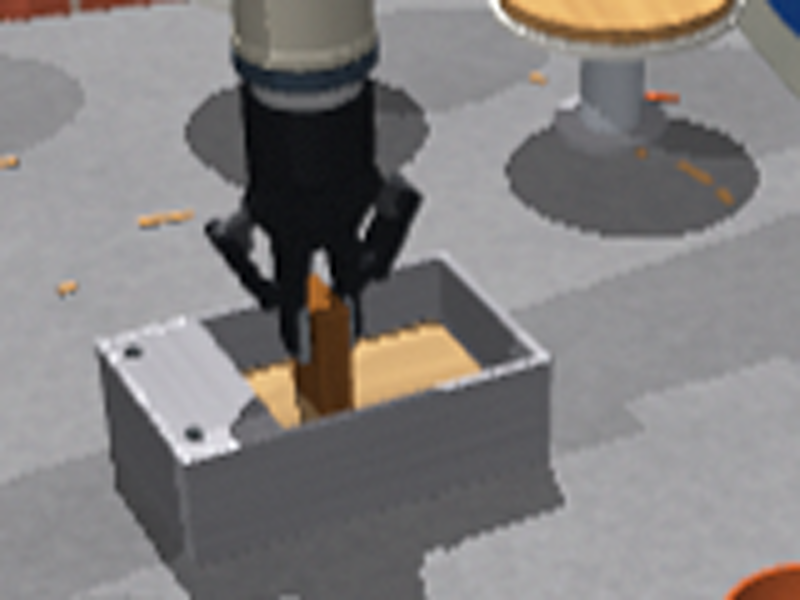

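View pics/wrist4.png

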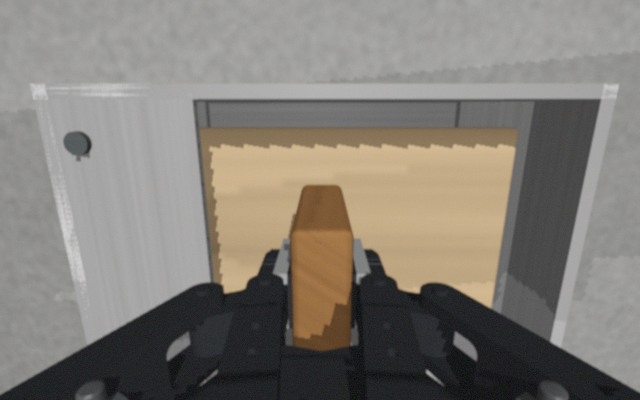

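Contact came at ledge height (about 29.5 mm), with the board level. I release gently with a small opening, retreat straight up, and look.

```bash
python3 - <<'E'
from h import *
from workcell import bot,hand,get_obs,vision
bot.servo_line(pose(-.1055,.0296,0)[0],velocity=.01)
hand.move_gripper(.042)
o=get_obs(); print(o['gripper_width'],np.round(o['wrist_force'],1))
p=np.array(o['position']); bot.servo_line(p+[0,0,.12],velocity=.1)
c=vision.read_camera('wrist'); cv2.imwrite('pics/wrist5.png',c['frame'][:,:,::-1])
bot.reach([.40,-.05,.35],toolq(boardR(0),0))
o=get_obs(); print(o['time_s'],np.round(o['wrist_force'],1),o['position'])
for n in ['side','top']:
    c=vision.read_camera(n); cv2.imwrite(f'pics/{n}5.png',c['frame'][:,:,::-1]); np.savez(f'{n}5.npz',**c)
f=cv2.imread('pics/side5.png')[70:160,225:345]; cv2.imwrite('pics/side5c.png',cv2.resize(f,(800,600),interpolation=cv2.INTER_CUBIC))
f=cv2.imread('pics/top5.png')[130:260,115:245]; cv2.imwrite('pics/top5c.png',cv2.resize(f,(600,600),interpolation=cv2.INTER_CUBIC))
E
```

```text
0.041856175920315104 [ 0.4 -0.2  0.3]
20.5917 [-0.7  0.4 -0.6] [ 0.40042543 -0.04954265  0.34966448]
```

View pics/side5c.png

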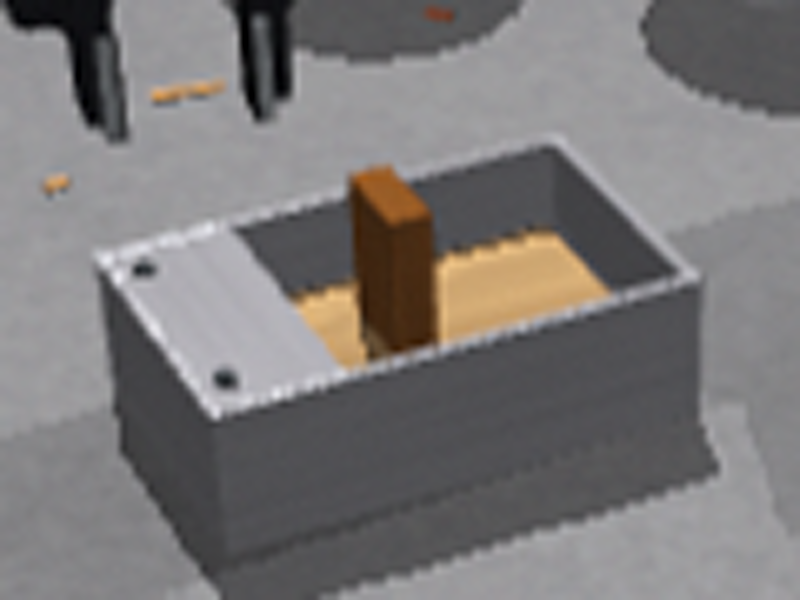

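View pics/top5c.png

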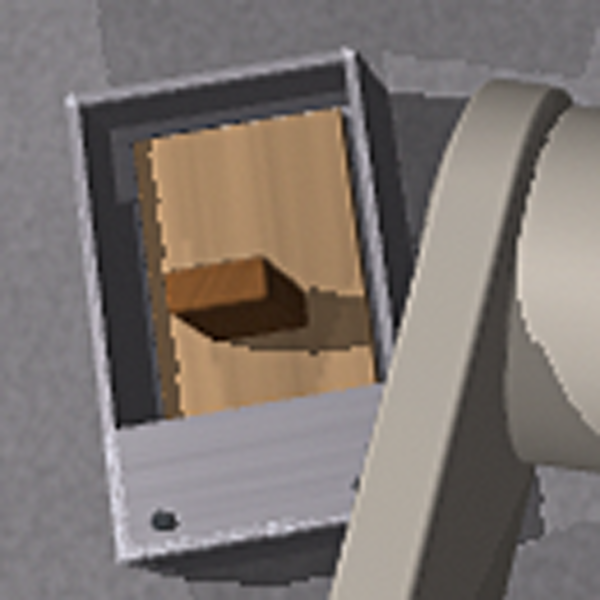

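View pics/top5.png

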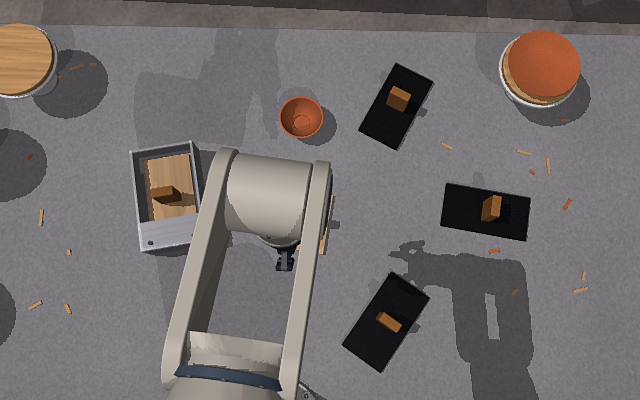

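The board sits flat, with its grip up at side crop (395,260) and its far edge at top crop (135,142)-(343,108). I compute its pose in the box frame.

```bash
python3 - <<'E'
from h import *
def loc(p): 
    d=p-BX; c,s=np.cos(BY),np.sin(BY); return np.array([c*d[0]+s*d[1],-s*d[0]+c*d[1]])*1000
def conv(L,k,o): return [((u+.5)/k-.5+o[0],(v+.5)/k-.5+o[1]) for u,v in L]
c=dict(np.load('top5.npz'))
g=[loc(ray(c,q,.115)) for q in conv([(163,270),(265,257),(268,297),(169,310)],600/130,(115,130))]; print('grip top',np.round(g,1).tolist(),np.mean(g,0).round(1))
e=[loc(ray(c,q,.04)) for q in conv([(133,143),(342,108)],600/130,(115,130))]; print('far edge',np.round(e,1))
c=dict(np.load('side5.npz'))
g=[loc(ray(c,q,.115)) for q in conv([(350,175),(392,167),(432,210),(388,224)],800/120,(225,70))]; print('side grip',np.round(g,1).tolist(),np.mean(g,0).round(1))
e=[loc(ray(c,q,.04)) for q in conv([(557,233),(608,292)],800/120,(225,70))]; print('side far edge',np.round(e,1))
f=c['frame']; m=cv2.inRange(cv2.cvtColor(f,cv2.COLOR_RGB2HSV),(8,60,60),(25,255,255))
for ct in box(m,800): print(ct.mean(0)[0].round(), cv2.contourArea(ct))
E
```

```text
grip top [[11.1, 24.2], [8.8, -25.2], [-11.3, -24.2], [-9.2, 23.6]] [-0.2 -0.4]
far edge [[103.2  53.8]
 [103.  -56.1]]
side grip [[-11.1, 22.8], [8.8, 20.4], [9.5, -22.1], [-12.9, -23.9]] [-1.4 -0.7]
side far edge [[104.4  44.9]
 [102.4 -13.9]]
[564. 315.] 7721.0
[296. 195.] 1744.0
[383. 167.] 892.5
[343.  36.] 898.5
[166.  25.] 4113.5
```

The board is centred to about 1 mm, its yaw error is about 0, and its grip top and far edge agree with the seated heights in both views. The short board (296,195) and bowl (383,167) are where they were.

```bash
python3 -c "
from workcell import hand_in,get_obs
print(get_obs()['time_s']); hand_in()"
```

```text
20.6917
the job is handed in; nothing more can be done
```

The longer plywood board is in the box and the job is handed in at 20.7 s of robot time. I gripped it across the 22 mm sides of its grip and tilted it 0.30 rad. Its low end went in under the cover strip, then I lowered the other end until it rested on the ledges. I let go only once it was level and touching, and the gripper is now clear of everything.

**Last checks:**
- **Position:** both cameras put the board's centre within about 1.5 mm of the box's centre.
- **Angle and height:** its length lies along the box, and it met the ledges at about 29.5 mm (30 expected).
- **Forces:** the most I saw was about 10 N, at seating.
- **Bystanders:** in the side view the short board and the bowl have not moved.

No check failed. The corners I compared with the predicted pose before insertion agreed to about 1 px, though one was hidden by the arm in the top view.

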